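# Seat the shaker platform on its locating pins

## Task

The loose platform on the orbital shaker has been put back crooked and lies tilted on top of the two locating pins. Nudge it sideways with the fingertips until both its holes drop over the two pins and it lies flat on the deck, then move clear. Slide it only, without lifting it, and leave the rack, bottle, tip box and jar around the shaker where they stand.

Things in the scene. Friction and masses are not known exactly. Their poses are not given: they have to be found in the camera images.
- deck (a point): Centre of the top of the shaker's fixed dark metal deck, 270 mm (x) by 300 mm (y), level, 90 mm above the bench; the white body below has the same outline. x points away from the control panel (which faces the robot), y left, z up. Seated, the platform lies centred here, axes parallel. White lines on the deck's margins (two at the far edge, one at each side) point at the two pins.
- pin_left (a point): Foot, at deck level, of the left locating pin: fixed upright steel pin, 12 mm diameter, 10 mm tall with a hemispherical top (bullet nose). It stands 55 mm along x and +65 mm along y from the deck centre. Hidden under the platform at the start.
- pin_right (a point): The same for the right pin: 55 mm along x and -65 mm along y from the deck centre.
- platform: Loose aluminium platform, 0.6 to 1 kg. Origin: centre of its underside; axes as the deck's when seated. Base plate 170 (x) by 200 (y) mm, 10 mm thick, with a solid raised bed from x = -85 to +30 mm over the full 200 mm of y, black mat on it, top 45 mm above the underside: its near, left, right and far (x = +30) sides are flat upright faces. The far strip, x = +30 to +85, is bare plate.
- hole_left (a point): Centre of the left hole (15 mm diameter, right through the far strip) at the platform's underside, at x = 55, y = +65 mm from the platform's origin. A hole that comes within about 3 mm of its pin drops over it by itself; the pin's tip then just shows in it.
- hole_right (a point): The same for the right hole, at x = 55, y = -65 mm. The platform's centre of mass lies at x = -15, y = 0 mm from its origin: pushed in line with it, it slides without turning. Drawn over 25 mm too far towards the robot, the plate would slip down in front of the pins.
- near_edge (a point): Middle of the lower edge of the platform's near side (x = -85 mm). At the start this edge rests on the deck and the plate on the pin tops, tilted about 5 degrees, shifted 18 to 32 mm to the deck's +x, up to 22 mm sideways and turned up to 0.13 rad, so the pins stand under the plate on the robot's side of the holes. It slides at 3 to 8 N.
- tube_rack: Bystander: blue rack of 12 capped amber tubes, 100 x 75 mm, 99 mm high, standing on the bench left of the shaker. Origin under its centre.
- bottle: Bystander: amber bottle with black cap, 84 mm diameter, 190 mm high, on the bench left of the shaker, towards the far side. Origin under its centre.
- tip_box: Bystander: grey pipette tip box, 120 x 85 mm, 67 mm high, on the bench right of the shaker. Origin under its centre.
- jar: Bystander: small glass jar with blue cap, 56 mm diameter, 85 mm high, on the bench right of the shaker, towards the far side. Origin under its centre.

How it is judged (in metres and radians):
At the end, for the whole second after the job is handed in: Both holes are over their pins (centres within 4 mm sideways), the platform lies flat on the deck (underside within 2 mm of the deck at both holes and the near edge, tilt under 0.02 rad) and is at rest; the bystanders are within 20 mm of where they stood (horizontal distance between hole_left and pin_left below 0.004 m and horizontal distance between hole_right and pin_right below 0.004 m and z of each of hole_left, hole_right, near_edge in the frame of deck below 0.002 m and angle between platform's own z axis and vertical below 0.02 rad and linear speed of platform below 0.01 m/s and distance of each of tube_rack, bottle, tip_box, jar from where it was at the start of the episode below 0.02 m); the robot touches nothing.
It fails at once if the platform is lifted: its near edge rises more than 15 mm off the deck, or the holes more than 25 mm (z of near_edge in the frame of deck above 0.015 m or z of any of hole_left, hole_right in the frame of deck above 0.025 m).
It fails at once if a bystander is pushed more than 20 mm or tipped (distance of any of tube_rack, bottle, tip_box, jar from where it was at the start of the episode above 0.02 m or angle between any of tube_rack, bottle, tip_box, jar's own z axis and vertical above 0.35 rad).
It also fails if it takes over 58 s, if anything falls off the work surface, if the arm or the gripper's body presses on something with over 40 N, if the wrist force passes 120 N, or if a joint passes its speed limit or range.

## Robot

A 7-joint arm with a two-finger parallel gripper is mounted at the origin on the work surface. World frame = base frame: x ahead of the robot, y to its left, z up, the work surface at z = 0. Lengths are in mm, angles in rad, forces in N, time in s.
With the tool pointing down it reaches from about 425 to 925 mm from the base axis. Payload 6.8 kg.
Tool frame: the origin (TCP) lies at the very end of the fingers, on their centre line; the grasp point (between the pads) lies 19 mm behind it; z points along the fingers, y is the direction in which the jaws open and shut (so a half turn about z gives the same grasp; the last joint's range is limited). The gripper opens to 88 mm and grips with 3 to 60 N. Pads are 20 mm wide; open, the fingers measure 115 mm over their backs; the gripper's body (75 mm by 178 mm) begins 61 mm behind the grasp point.
Start: joints at [-1.362, 0.477, 0.022, 1.555, -0.011, 1.109, -0.083], TCP at [210.277, 641.429, 222.664] pointing down, gripper open.
Joint ranges: [-2.96, 2.96], [-0.34, 2.1], [-1.41, 1.46], [0.24, 2.44], [-1.37, 4.51], [0.17, 1.92], [-2.96, 2.96]. Speed limits (rad/s): [2.39, 2.39, 3.14, 3.14, 3.14, 3.14, 3.14].

## Interface

Orientations are given as a unit quaternion [x, y, z, w].
In Python, from bench import * gives the robot as it stands.
- The arm moves only by the shell command python3 -m creep 'ROWS'. ROWS is JSON, a list of rows, each an object of numbers: "hand": the opening, from 0 (shut) to 1 (fully open); "x", "y", "z": the shift along the tool's x, y, z in cm; "rx", "ry", "rz": the turn, a rotation vector about the tool's x, y, z in rad. In form: [{"hand": .., "x": .., "y": .., "z": .., "rx": .., "ry": .., "rz": ..}, ...]. A call has 1 to 12 rows; each row shifts and turns the commanded pose from where the row before left it, along the tool's axes as they then stand; what a row does not reach is not made up. A row lasts 1/8 s, in which the tool goes at most 62.5 mm and 10.7 degrees, less where a joint would pass 70% of its speed; a pose out of reach is approached as far as the arm can. A call is refused whole if a number of a shift passes 6.25 or a number of a turn 0.188, either way. A call with a gripper value outside its range is refused whole. The fingers move at their own pace and stop on an object; the grip force is fixed at half the most. Time passes only in rows, so rows that do not move let the fingers close. It gives the time, the measured TCP pose, the force and the opening at its end, in the units of the state.
- get_state(): the state, without advancing time (a new reading comes with each control period).
- camera(name): name is "scene" or "side" or "wrist"; returns the picture (480x640x3 uint8, red, green, blue); there is no depth.
- camera_params(name): a dict with "mtx" (3x3 intrinsics, pixels), "k1" (the pictures are not rectified: a ray, as slopes to the right and down, at radius r is drawn at 1 + k1 r^2 times it, then the intrinsics apply), "rvec" (rotation vector, rad) and "tvec" (3), from world to camera coordinates, as OpenCV has them; the wrist camera has in their place "mount" (4x4, takes a point from camera to tool coordinates, whose origin is the TCP and whose axes are the flange's). Camera axes: x right, y down, z forward; pixel columns grow to the right and rows downward; lengths in mm; the calibration is good to about 2 mm. A picture is of the moment at which its call begins: read the wrist's pose just before it. camera_params takes no time and is no camera call.
- hand_in(): hands the job in, once; it reports no verdict.
Trained networks look in the newest picture that a camera, given by its name, has taken for a name from the list of things; names that differ only in an ending like _2 or _b are one class to them, and where a whole thing is asked for, a point or a joint stands for the part that bears it (a point fixed in the world has none). Each returns a list of dicts, best first, with "score" (0 to 1); they miss things now and then, are a little off and sometimes report something else, mostly with a low value. They report only what shows in the picture. A call takes as long as a camera call.
- boxes_of(thing, camera): "point" ([x, y, z] in mm, in world coordinates, good to about 4 mm: the middle of the surface that is visible of it).
- cut_out(thing, camera): "region" (480x640 bool, what is visible of it).
The state is a dict: "t": time; "joint_pos": joint angles; "joint_velocities": joint speeds; "joint_efforts": joint torques, N m; "position": TCP position; "orientation": TCP orientation; "wrist_force": force on the tool from outside, world axes, zero at the start; "wrist_torque": the same for the moment, N m; "finger_gap": finger opening in mm.
Only numpy, scipy, OpenCV 4.12 (cv2) and the standard library are available. Lean on these libraries where they do the work, as an engineer would, in place of code of your own. Each camera call takes 0.05 s, during which the arm holds its last target.

## Working session

There is one attempt and no reset: what is moved stays moved. The work goes in short steps, Python scripts to look and compute and a shell command to move; the robot and the scene stay as the last step left them, time stands still between calls to the robot, and variables do not carry over. Pictures are saved under pics/ and viewed, and the job is handed in when it is done.

```bash
mkdir -p pics; ls
python3 - <<'E'
from bench import *
import cv2
s=get_state();print(s)
for n in ("scene","side","wrist"):
    p=camera_params(n);print(n,p)
    cv2.imwrite(f"pics/{n}0.png",camera(n)[:,:,::-1])
E
```

```text
pics
{'t': 0.0, 'joint_pos': array([-1.36206864,  0.47779594,  0.02235901,  1.55639262, -0.01149475,
        1.10932385, -0.08310305]), 'joint_velocities': array([ 0.00101443,  0.00042957, -0.00074997, -0.00063864, -0.00036938,
       -0.00121663,  0.00022375]), 'joint_efforts': array([-1.59307445e-03, -5.82853317e+01,  1.53336056e+00, -2.72597945e+01,
       -5.45547728e-02,  1.69923075e-02,  1.85355652e-04]), 'position': array([210.14290936, 640.84109481, 221.70974696]), 'orientation': array([ 1.57749883e-01,  9.87478695e-01, -8.93007966e-04, -6.87005976e-05]), 'wrist_force': array([-0.0281305 ,  0.12831798,  0.01244922]), 'wrist_torque': array([ 0.04975973,  0.0258934 , -0.04671946]), 'finger_gap': 87.4349359085839}
scene {'mtx': array([[447.61973245,   0.        , 315.96970803],
       [  0.        , 447.61973245, 249.62179892],
       [  0.        ,   0.        ,   1.        ]]), 'k1': -0.0343489956501315, 'rvec': array([ 1.52198942,  2.15831359, -0.77939684]), 'tvec': array([ 155.44773457, -364.90997817, 1440.59070996])}
side {'mtx': array([[467.42890311,   0.        , 320.85650963],
       [  0.        , 467.42890311, 234.22606498],
       [  0.        ,   0.        ,   1.        ]]), 'k1': -0.09295895040409512, 'rvec': array([ 0.23805305, -2.75162093,  1.28845406]), 'tvec': array([607.88648801,  96.75488209, 958.74475486])}
wrist {'mtx': array([[380.78899892,   0.        , 318.71839123],
       [  0.        , 380.78899892, 231.01993377],
       [  0.        ,   0.        ,   1.        ]]), 'k1': 0.027906000532896102, 'mount': array([[-1.58686128e-04, -9.66694336e-01, -2.55933654e-01,
         7.04381729e+01],
       [ 9.99999974e-01, -1.95021940e-04,  1.16594596e-04,
        -3.10544916e-02],
       [-1.62624014e-04, -2.55933629e-01,  9.66694342e-01,
        -1.61935505e+02],
       [ 0.00000000e+00,  0.00000000e+00,  0.00000000e+00,
         1.00000000e+00]])}
```

View pics/scene0.png

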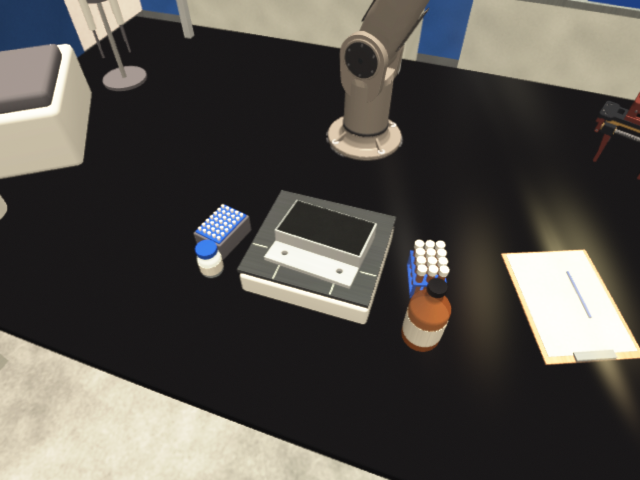

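View pics/side0.png

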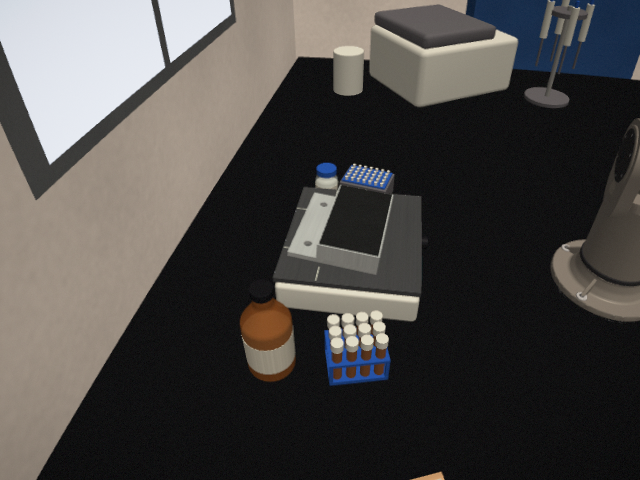

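View pics/wrist0.png

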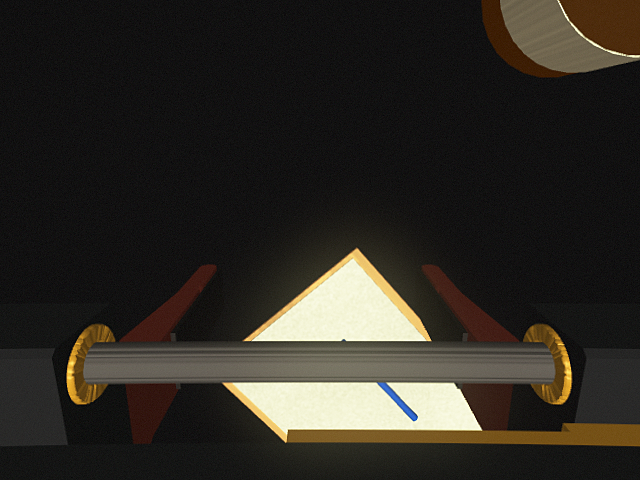

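The scene view shows the platform at px x 265–375, y 203–283, with holes near (284,253) and (339,271). The side view shows them near (308,244) and (324,205). Next I'll run the detectors and enlarge crops.

Run:
```python
from bench import *
import cv2,numpy as np
for n in ("scene","side"):
    im=camera(n)
    for th in ("hole_left","hole_right","platform","near_edge","deck","pin_left","tube_rack","bottle","tip_box","jar"):
        if n=="side" and th in("deck","pin_left"):continue
        r=boxes_of(th,n); print(n,th,[(np.round(d["point"],1).tolist(),round(d["score"],2)) for d in r[:3]])
    r=cut_out("platform",n)
    if r:
        m=r[0]["region"];print(m.sum());np.save(f"pics/{n}_mask.npy",m)
    np.save(f"pics/{n}.npy",im)
    c={"scene":(230,180,180,140),"side":(265,170,170,150)}[n]
    x,y,w,h=c
    cv2.imwrite(f"pics/{n}_crop.png",cv2.resize(im[y:y+h,x:x+w,::-1],None,fx=4.2 if n=="scene" else 4,fy=4.2 if n=="scene" else 4,interpolation=cv2.INTER_CUBIC))
print(get_state()['t'])
```

```text
scene hole_left [([584.0, 53.9, 136.9], 0.8)]
scene hole_right [([585.7, 59.5, 142.5], 0.85)]
scene platform [([582.0, 56.8, 136.4], 0.87)]
scene near_edge [([583.6, 53.6, 136.6], 0.96)]
scene deck [([644.8, 58.8, 85.9], 0.57), ([673.9, 307.6, 122.3], 0.25), ([583.1, 54.3, 135.7], 0.21)]
scene pin_left [([647.7, 60.3, 90.8], 0.92)]
scene tube_rack [([517.8, 281.9, 84.4], 0.89)]
scene bottle [([674.2, 305.4, 119.8], 0.77)]
scene tip_box [([550.0, -204.2, 58.0], 0.75)]
scene jar [([655.0, -196.0, 60.8], 0.75), ([582.9, 57.0, 135.6], 0.53)]
6074
side hole_left [([553.1, 84.1, 139.4], 0.81)]
side hole_right [([551.2, 83.9, 135.0], 0.91), ([636.8, -187.8, 69.6], 0.29)]
side platform [([555.9, 84.6, 137.3], 0.95)]
side near_edge [([552.8, 81.5, 130.1], 0.8), ([640.2, 338.7, 116.8], 0.48)]
side tube_rack [([503.9, 311.6, 71.0], 0.77)]
side bottle [([640.5, 336.7, 113.9], 0.74)]
side tip_box [([537.4, -211.9, 57.4], 0.76)]
side jar [([639.2, -190.1, 70.7], 0.63)]
6439
1.25
```

View pics/scene_crop.png

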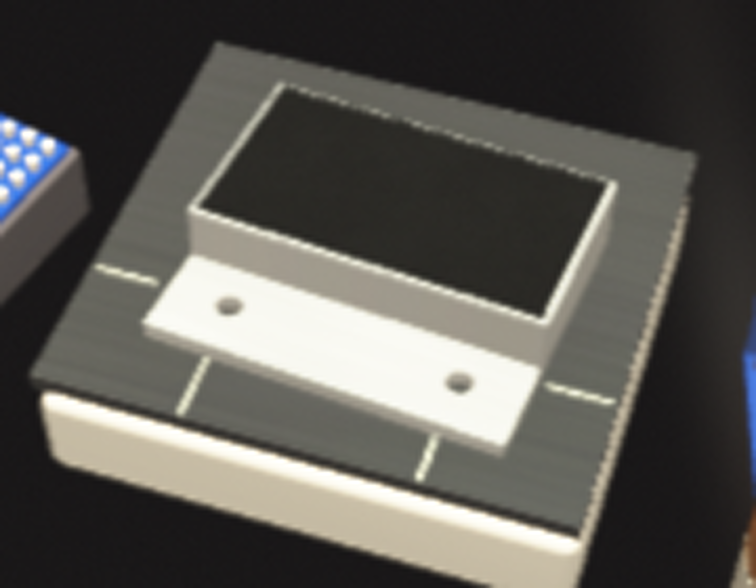

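View pics/side_crop.png

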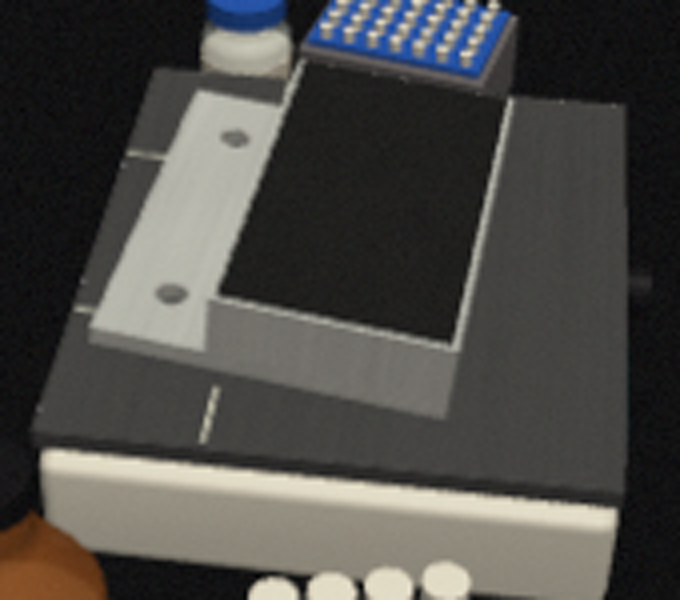

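```bash
cat > fit.py <<'E'
import numpy as np,cv2
from scipy.optimize import least_squares
from scipy.spatial.transform import Rotation as R
from bench import camera_params
P={n:camera_params(n) for n in("scene","side")}
def proj(n,X,d=0):
    p=P[n];X=np.atleast_2d(X)
    c=R.from_rotvec(p["rvec"]).apply(X)+p["tvec"]+d
    s=c[:,:2]/c[:,2:];s=s*(1+p["k1"]*(s**2).sum(1))[:,None]
    return s*p["mtx"][0,0]+p["mtx"][:2,2]
DK={"nr":(-135,-150,0),"nl":(-135,150,0),"fr":(135,-150,0),"fl":(135,150,0)}
# (name x-range) platform pts
PL={"bnr":(-85,-100,45),"bfr":(30,-100,45),"bfl":(30,100,45),"bnl":(-85,100,45),"sfr":(85,-100,10),"sfl":(85,100,10),"hr":(55,-65,10),"hl":(55,65,10),"nlb":(-85,100,0),"sbl":(30,100,10),"sbr":(30,-100,10)}
def solve(obs,f,deck0=None,w0=(1,1)):
    # obs[n]={'name':(x,y)} pixel; params: dx,dy,dyaw, px,py,pyaw,pitch, cam offsets 6
    def model(q,n):
        Rd=R.from_euler('z',q[2]);o=np.array([q[0],q[1],90]);d=q[7+3*n:10+3*n]
        Rp=Rd*R.from_euler('zy',[q[5],-q[6]]) # pitch: far side up
        # near edge mid (underside) on deck at (px..) ; origin param
        ne=np.array([q[3],q[4],0])+R.from_euler('z',q[5]).apply([-85,0,0])
        return lambda name:(Rd.apply(DK[name])+o) if name in DK else Rp.apply(np.array(PL[name])+[85,0,0])+Rd.apply(ne)+o
    cams=list(obs)
    def res(q,full=False):
        r=[]
        for n in cams:
            i=["scene","side"].index(n);m=model(q,i)
            for k,v in obs[n].items():
                X=m(k);r.append(proj(n,X,q[7+3*i:10+3*i])[0]-v)
        if full:return r
        return np.concatenate([np.ravel(r)/0.6,q[7:]/2])
    q0=np.r_[590,55,0,25,0,0,.08,np.zeros(6)]
    s=least_squares(res,q0,loss='soft_l1')
    q=s.x
    cov=np.linalg.inv(s.jac.T@s.jac)
    print("deck",q[:3].round(4),"plat",q[3:7].round(4),"cam",q[7:].round(1));print("sd",np.sqrt(np.diag(cov))[:7].round(3))
    it=iter(res(q,True))
    for n in cams:print(n,{k:next(it).round(1).tolist() for k in obs[n]})
    pl=[]
    for nm,y in(("L",65),("R",-65)):
        ca,sa=np.cos(q[5]),np.sin(q[5]); c=np.cos(q[6])
        h=np.array([q[3],q[4]])+R.from_euler('z',q[5]).as_matrix()[:2,:2]@[-85+140*c,y]
        print("hole",nm,"minus pin (deck axes)",(h-[55,y]).round(1))
    return q
E
python3 - <<'E'
from fit import *
sc=lambda x,y:((x-1.6)/4.2+230,(y-1.6)/4.2+180)
sd=lambda x,y:((x-1.5)/4+265,(y-1.5)/4+170)
obs={"scene":{k:sc(*v) for k,v in dict(nr=(218,42),nl=(696,153),fr=(35,377),fl=(580,530),bnr=(281,84),bfr=(192,209),bfl=(547,321),bnl=(614,183),sfr=(147,324),sfl=(503,443),hr=(229,304),hl=(459,380)).items()},
"side":{k:sd(*v) for k,v in dict(fr=(153,69),nr=(626,104),fl=(37,438),nl=(621,495),bfr=(304,60),bnr=(511,97),bfl=(220,295),bnl=(457,347),sfr=(197,91),sfl=(90,327),sbl=(207,350),nlb=(446,416),hr=(235,137),hl=(171,292)).items()}}
solve(obs,None)
E
```

```text
deck [5.394643e+02 3.863650e+01 2.110000e-02] plat [24.5703  8.6201 -0.0777  0.0872] cam [ 0.9  1.   2.5 -0.5 -0.3  0.8]
sd [1.867 2.007 0.004 1.042 1.079 0.006 0.006]
scene {'nr': [-0.0, 0.3], 'nl': [0.5, 0.2], 'fr': [-0.7, -0.1], 'fl': [1.0, -0.3], 'bnr': [-0.3, -0.3], 'bfr': [-0.7, 0.0], 'bfl': [-0.2, 0.1], 'bnl': [0.3, -0.5], 'sfr': [-0.6, -0.1], 'sfl': [0.2, 0.1], 'hr': [0.2, 0.3], 'hl': [0.1, 0.1]}
side {'fr': [0.3, 0.2], 'nr': [-0.4, 0.5], 'fl': [-1.3, -1.3], 'nl': [1.3, -0.4], 'bfr': [-0.9, -0.8], 'bnr': [0.7, 0.4], 'bfl': [-2.5, -0.1], 'bnl': [0.8, 0.2], 'sfr': [-0.0, -0.1], 'sfl': [0.4, -0.2], 'sbl': [-0.5, 0.2], 'nlb': [-0.1, 0.7], 'hr': [0.0, 0.2], 'hl': [0.4, 0.0]}
hole L minus pin (deck axes) [28.9  4.2]
hole R minus pin (deck axes) [18.8  4.6]
```

The fit is good: deck at (539.5, 38.6), yaw 0.021. The platform is offset (+24.6, +8.6) with yaw −0.078 and tilt 0.087. My plan is to square it by drawing on the bed's far face with both open fingers, then correct sideways, then draw it home.

```bash
python3 -m creep '[{"hand":1,"z":-3,"rz":-0.17},{"hand":1,"z":-3,"rz":-0.168},{"hand":1,"x":-2,"y":-3},{"hand":1,"x":-3.3,"y":-5},{"hand":1,"x":-3.3,"y":-5},{"hand":1,"x":-3.3,"y":-5},{"hand":1,"x":-3.3,"y":-5},{"hand":1,"x":-3.3,"y":-5},{"hand":1,"x":-3.3,"y":-5},{"hand":1,"x":-3.3,"y":-5}]'
cat > rel.py <<'E'
import numpy as np,sys
from bench import get_state
from scipy.spatial.transform import Rotation as R
def rel(tx,ty,tz,deck=(539.46,38.64,.0211),yaw=0):
    "deck-frame target mm (tz world z) -> tool-frame shift cm; yaw = wanted tool-y angle minus deck y"
    s=get_state();r=R.from_quat(s["orientation"])
    c,n=np.cos(deck[2]),np.sin(deck[2]);X=np.array([deck[0]+c*tx-n*ty,deck[1]+n*tx+c*ty,tz])
    ya=r.apply([0,1,0]);a=np.arctan2(-ya[0],ya[1])-deck[2]
    d=s["position"]-[deck[0],deck[1],0];
    print("t",round(s["t"],2),"tcp deck",(c*d[0]+n*d[1]).round(1),(-n*d[0]+c*d[1]).round(1),s["position"][2].round(1),"toolyaw-deck",a.round(4),"F",s["wrist_force"].round(1),"gap",round(s["finger_gap"],1))
    print("shift cm",(r.inv().apply(X-s["position"])/10).round(2),"rz",round(-(yaw-a),4),"down tilt",r.apply([0,0,1]).round(3))
if __name__=="__main__":rel(*map(float,sys.argv[1:4]),**({"yaw":float(sys.argv[4])} if len(sys.argv)>4 else {}))
E
python3 rel.py 83 8 180
```

```text
t 1.25 tcp deck -316.4 609.6 222.7 toolyaw-deck -0.3379 F [-0.1  0.8  0.1] gap 88.0
shift cm [-57.62 -43.52   4.27] rz -0.3379 down tilt [-0.  0. -1.]validation failed for argument at $[0]...
```

```bash
python3 -m creep '[{"hand":1,"x":0,"y":0,"z":-3,"rx":0,"ry":0,"rz":-0.17},{"hand":1,"x":0,"y":0,"z":-3,"rx":0,"ry":0,"rz":-0.168}]'; python3 rel.py 83 8 280
```

```text
t: 1.5
position: [210.1, 641.2, 283.0]
orientation: [-0.013, 1.0, -0.0, -0.0]
wrist_force: [-0.1, -0.4, 0.3]
finger_gap: 88.0
t 1.5 tcp deck -316.5 609.4 283.0 toolyaw-deck 0.0057 F [-0.1 -0.4  0.3] gap 88.0
shift cm [-39.61 -60.36   0.35] rz 0.0057 down tilt [-0.    -0.001 -1.   ]
```

All keys are required in every row. The turn direction was right.

```bash
python3 -m creep '[{"hand":1,"x":-2,"y":-3,"z":0,"rx":0,"ry":0,"rz":0.0057},{"hand":1,"x":-3.3,"y":-5,"z":0,"rx":0,"ry":0,"rz":0},{"hand":1,"x":-3.3,"y":-5,"z":0,"rx":0,"ry":0,"rz":0},{"hand":1,"x":-3.3,"y":-5,"z":0,"rx":0,"ry":0,"rz":0},{"hand":1,"x":-3.3,"y":-5,"z":0,"rx":0,"ry":0,"rz":0},{"hand":1,"x":-3.3,"y":-5,"z":0,"rx":0,"ry":0,"rz":0},{"hand":1,"x":-3.3,"y":-5,"z":0,"rx":0,"ry":0,"rz":0},{"hand":1,"x":-3.3,"y":-5,"z":0,"rx":0,"ry":0,"rz":0},{"hand":1,"x":-3.3,"y":-5,"z":0,"rx":0,"ry":0,"rz":0},{"hand":1,"x":-3.3,"y":-5,"z":0,"rx":0,"ry":0,"rz":0},{"hand":1,"x":-3.3,"y":-5,"z":0,"rx":0,"ry":0,"rz":0},{"hand":1,"x":-3.3,"y":-5,"z":0,"rx":0,"ry":0,"rz":0}]'; python3 rel.py 86 8 150
```

```text
t: 3.0
position: [603.3, 66.0, 283.0]
orientation: [-0.008, 1.0, 0.0, 0.0]
wrist_force: [0.2, 1.1, 0.1]
finger_gap: 87.5
t 3.0 tcp deck 64.4 26.0 283.0 toolyaw-deck -0.0052 F [0.2 1.1 0.1] gap 87.5
shift cm [-2.16 -1.8  13.3 ] rz -0.0052 down tilt [ 0.001  0.    -1.   ]
```

```bash
python3 -m creep '[{"hand":1,"x":-2.2,"y":-1.8,"z":3,"rx":0,"ry":0,"rz":-0.005},{"hand":1,"x":0,"y":0,"z":5,"rx":0,"ry":0,"rz":0},{"hand":1,"x":0,"y":0,"z":5.3,"rx":0,"ry":0,"rz":0},{"hand":1,"x":0,"y":0,"z":0,"rx":0,"ry":0,"rz":0}]'; python3 rel.py 86 8 121
python3 - <<'E'
from bench import *
import cv2
for n in("scene","side","wrist"):cv2.imwrite(f"pics/{n}1.png",camera(n)[:,:,::-1])
E
```

```text
t: 3.5
position: [621.6, 49.6, 146.0]
orientation: [-0.01, 1.0, -0.001, -0.004]
wrist_force: [0.1, -0.5, -0.3]
finger_gap: 87.7
t 3.5 tcp deck 82.4 9.3 146.0 toolyaw-deck -0.0005 F [ 0.1 -0.5 -0.3] gap 87.7
shift cm [-0.38 -0.12  2.5 ] rz -0.0005 down tilt [-0.008 -0.002 -1.   ]
```

View pics/wrist1.png

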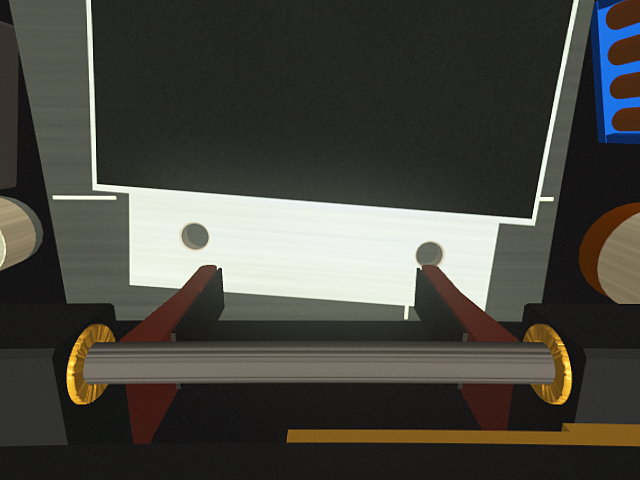

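View pics/side1.png

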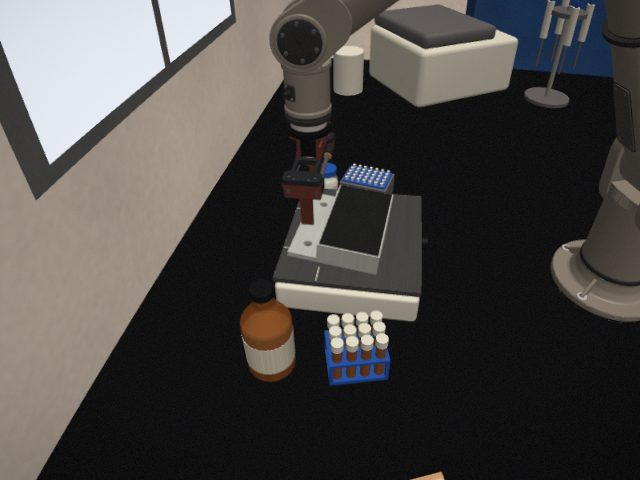

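The wrist view shows both fingertips clear beyond the bed, over the bare strip, with holes at (195,236) and (429,254). I'm lowering and beginning the draw.

```bash
python3 -m creep '[{"hand":1,"x":0,"y":0,"z":1.5,"rx":0,"ry":0,"rz":0},{"hand":1,"x":0,"y":0,"z":0.9,"rx":0,"ry":0,"rz":0},{"hand":1,"x":0,"y":0,"z":0,"rx":0,"ry":0,"rz":0},{"hand":1,"x":0.4,"y":0,"z":0,"rx":0,"ry":0,"rz":0},{"hand":1,"x":0.4,"y":0,"z":0,"rx":0,"ry":0,"rz":0},{"hand":1,"x":0.4,"y":0,"z":0,"rx":0,"ry":0,"rz":0},{"hand":1,"x":0,"y":0,"z":0,"rx":0,"ry":0,"rz":0}]'; python3 rel.py 50 8 121;python3 -m creep '[{"hand":1,"x":0.25,"y":0,"z":0,"rx":0,"ry":0,"rz":0},{"hand":1,"x":0.25,"y":0,"z":0,"rx":0,"ry":0,"rz":0},{"hand":1,"x":0.25,"y":0,"z":0,"rx":0,"ry":0,"rz":0},{"hand":1,"x":0.25,"y":0,"z":0,"rx":0,"ry":0,"rz":0},{"hand":1,"x":0,"y":0,"z":0,"rx":0,"ry":0,"rz":0}]'; python3 rel.py 50 8 121
python3 - <<'E'
from bench import *
import cv2
for n in("wrist",):cv2.imwrite(f"pics/{n}2.png",camera(n)[:,:,::-1])
E
```

```text
t: 4.53
position: [612.3, 49.7, 125.8]
orientation: [-0.01, 1.0, 0.0, -0.0]
wrist_force: [0.5, -0.4, 0.8]
finger_gap: 87.6
t 4.53 tcp deck 73.1 9.5 125.8 toolyaw-deck -0.0005 F [ 0.5 -0.4  0.8] gap 87.6
shift cm [ 2.31 -0.15  0.48] rz -0.0005 down tilt [-0.  0. -1.]
t: 5.15
position: [602.6, 49.7, 125.8]
orientation: [-0.01, 1.0, 0.0, 0.0]
wrist_force: [1.3, 0.8, 0.6]
finger_gap: 87.9
t 5.15 tcp deck 63.4 9.7 125.8 toolyaw-deck -0.0005 F [1.3 0.8 0.6] gap 87.9
shift cm [ 1.34 -0.17  0.48] rz -0.0005 down tilt [ 0.  0. -1.]
```

View pics/wrist2.png

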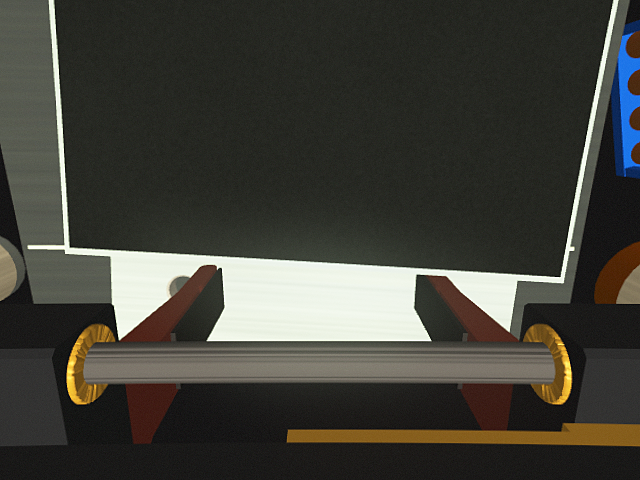

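The left finger is about to touch the face, at the bed edge near (430,272). I continue slowly.

```bash
python3 -m creep '[{"hand":1,"x":0.2,"y":0,"z":0.3,"rx":0,"ry":0,"rz":0},{"hand":1,"x":0.2,"y":0,"z":0,"rx":0,"ry":0,"rz":0},{"hand":1,"x":0.2,"y":0,"z":0,"rx":0,"ry":0,"rz":0}]'; python3 rel.py 50 8 121;python3 -m creep '[{"hand":1,"x":0.15,"y":0,"z":0,"rx":0,"ry":0,"rz":0},{"hand":1,"x":0.15,"y":0,"z":0,"rx":0,"ry":0,"rz":0},{"hand":1,"x":0.15,"y":0,"z":0,"rx":0,"ry":0,"rz":0},{"hand":1,"x":0.15,"y":0,"z":0,"rx":0,"ry":0,"rz":0},{"hand":1,"x":0,"y":0,"z":0,"rx":0,"ry":0,"rz":0}]'; python3 rel.py 50 8 121
python3 - <<'E'
from bench import *
import cv2
for n in("wrist",):cv2.imwrite(f"pics/{n}3.png",camera(n)[:,:,::-1])
E
```

```text
t: 5.58
position: [597.6, 49.5, 123.2]
orientation: [-0.01, 1.0, 0.0, 0.001]
wrist_force: [3.8, 1.5, 1.6]
finger_gap: 88.2
t 5.58 tcp deck 58.4 9.6 123.2 toolyaw-deck -0.0009 F [3.8 1.5 1.6] gap 88.2
shift cm [ 0.84 -0.16  0.21] rz -0.0009 down tilt [ 0.002  0.    -1.   ]
t: 6.2
position: [590.2, 49.3, 122.6]
orientation: [-0.01, 1.0, 0.0, -0.0]
wrist_force: [4.4, 2.3, 3.1]
finger_gap: 87.6
t 6.2 tcp deck 51.0 9.6 122.6 toolyaw-deck -0.0004 F [4.4 2.3 3.1] gap 87.6
shift cm [ 0.1  -0.16  0.16] rz -0.0004 down tilt [-0.001  0.    -1.   ]
```

View pics/wrist3.png

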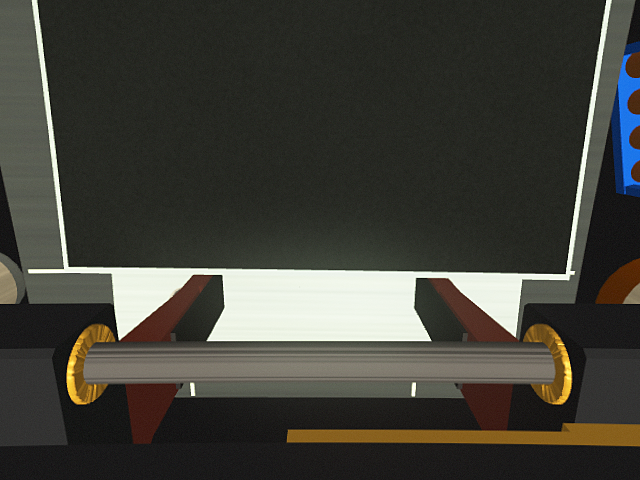

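It's nearly square, at 4.4 N. A few more mm, then back off and measure.

```bash
python3 -m creep '[{"hand":1,"x":0.15,"y":0,"z":0,"rx":0,"ry":0,"rz":0},{"hand":1,"x":0.15,"y":0,"z":0,"rx":0,"ry":0,"rz":0},{"hand":1,"x":0.15,"y":0,"z":0,"rx":0,"ry":0,"rz":0},{"hand":1,"x":0,"y":0,"z":0,"rx":0,"ry":0,"rz":0}]'; python3 rel.py 50 8 121;python3 -m creep '[{"hand":1,"x":-0.5,"y":0,"z":0,"rx":0,"ry":0,"rz":0},{"hand":1,"x":-1,"y":0,"z":0,"rx":0,"ry":0,"rz":0},{"hand":1,"x":-2,"y":0,"z":-3,"rx":0,"ry":0,"rz":0},{"hand":1,"x":-2,"y":0,"z":-5,"rx":0,"ry":0,"rz":0},{"hand":1,"x":0,"y":0,"z":-5,"rx":0,"ry":0,"rz":0},{"hand":1,"x":0,"y":0,"z":0,"rx":0,"ry":0,"rz":0}]'; python3 rel.py 50 8 121
python3 - <<'E'
from bench import *
import cv2
c={"scene":(230,180,180,140),"side":(265,170,170,150)}
for n in("scene","side","wrist"):
    im=camera(n)
    if n in c:
        x,y,w,h=c[n];f=4.2 if n=="scene" else 4
        im=cv2.resize(im[y:y+h,x:x+w],None,fx=f,fy=f,interpolation=cv2.INTER_CUBIC)
    cv2.imwrite(f"pics/{n}4.png",im[:,:,::-1])
E
```

```text
t: 6.75
position: [585.5, 48.9, 122.4]
orientation: [-0.01, 1.0, -0.0, -0.001]
wrist_force: [3.1, 0.5, 0.9]
finger_gap: 87.7
t 6.75 tcp deck 46.3 9.3 122.4 toolyaw-deck -0.0003 F [3.1 0.5 0.9] gap 87.7
shift cm [-0.37 -0.13  0.14] rz -0.0003 down tilt [-0.001 -0.    -1.   ]
t: 7.5
position: [643.7, 49.9, 256.7]
orientation: [-0.01, 1.0, 0.0, 0.003]
wrist_force: [-0.7, 0.6, -0.5]
finger_gap: 88.0
t 7.5 tcp deck 104.5 9.1 256.7 toolyaw-deck -0.001 F [-0.7  0.6 -0.5] gap 88.0
shift cm [ 5.54 -0.12 13.54] rz -0.001 down tilt [ 0.006  0.001 -1.   ]
```

View pics/wrist4.png

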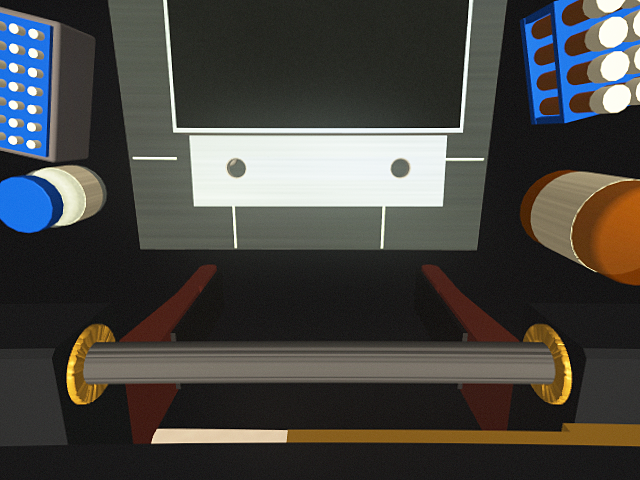

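View pics/scene4.png

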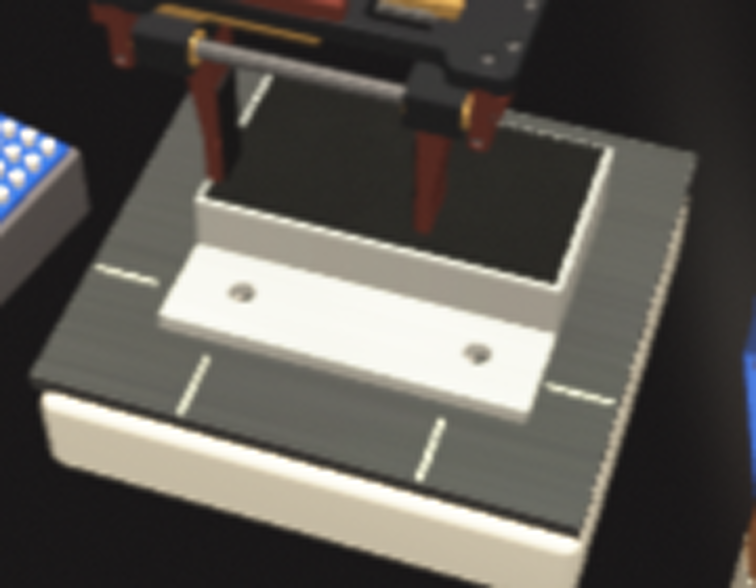

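View pics/side4.png

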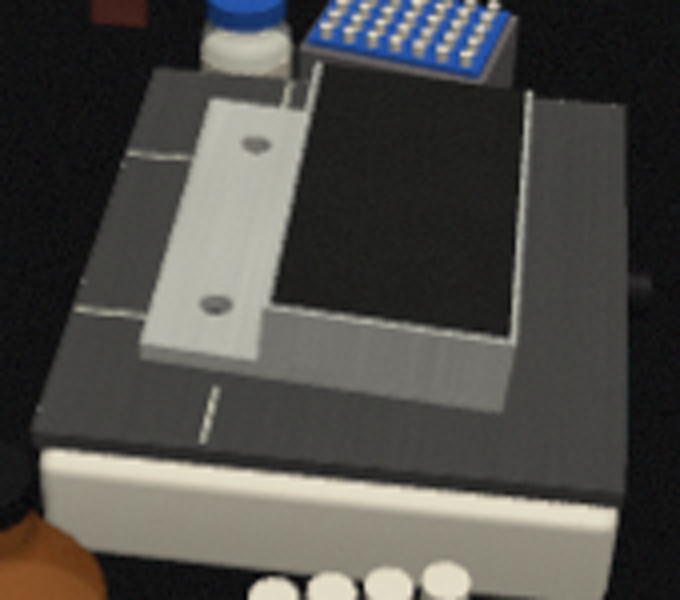

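The platform is now square. Next I fit the remaining offset using all three cameras.

```bash
cat > wfit.py <<'E'
import numpy as np
from scipy.optimize import least_squares
from scipy.spatial.transform import Rotation as R
from bench import camera_params,get_state
from fit import PL,DK
W=dict(DK,lr=(135,-65,0),ll=(135,65,0),sr=(55,-150,0),sl=(55,150,0))
def wfit(obs,pitch0=.087,s=None):
    s=s or get_state();p=camera_params("wrist");M=p["mount"];f=p["mtx"][0,0];c=p["mtx"][:2,2];k=p["k1"]
    rt=R.from_quat(s["orientation"]);pt=s["position"]
    def pr(X,q):
        t=rt.inv().apply(X-pt);cm=M[:3,:3].T@(t-M[:3,3]);cm=R.from_rotvec(q[3:6]).apply(cm)+q[:3]
        u=cm[:2]/cm[2];return u*(1+k*u@u)*f+c
    D=np.array([539.46,38.64,90]);Rd=R.from_euler('z',.0211)
    def res(q,full=False):
        x,y,a,t=q[6:];Rp=R.from_euler('zy',[a,-t]);ne=np.array([x,y,0])+R.from_euler('z',a).apply([-85,0,0])
        r=[]
        for n,v in obs.items():
            X=np.array(W[n],float) if n in W else Rp.apply(np.array(PL[n])+[85,0,0])+ne
            r.append(pr(Rd.apply(X)+D,q)-v)
        if full:return dict(zip(obs,[v.round(1).tolist() for v in r]))
        return np.r_[np.ravel(r)/.7,q[:3]/4,q[3:6]/.03,(t-pitch0)/.01]
    o=least_squares(res,np.r_[np.zeros(6),10,0,0,pitch0],loss="soft_l1",x_scale=np.r_[1,1,1,.01,.01,.01,1,1,.01,.01]);q=o.x
    print("wrist: cam",q[:6].round(3),"plat",q[6:].round(4),"sd",np.sqrt(np.diag(np.linalg.inv(o.jac.T@o.jac)))[6:].round(4));print(res(q,True))
    for y in(65,-65):
        h=q[6:8]+R.from_euler('z',q[8]).as_matrix()[:2,:2]@[-85+140*np.cos(q[9]),y];print("hole",y,(h-[55,y]).round(1))
E
python3 - <<'E'
from fit import *
from wfit import wfit
sc=lambda x,y:((x-1.6)/4.2+230,(y-1.6)/4.2+180)
sd=lambda x,y:((x-1.5)/4+265,(y-1.5)/4+170)
obs={"scene":{k:sc(*v) for k,v in dict(nl=(696,153),fr=(35,377),fl=(580,530),bfr=(199,196),bfl=(557,285),bnl=(609,149),sfr=(161,317),sfl=(527,412),hr=(242,292),hl=(477,353)).items()},
"side":{k:sd(*v) for k,v in dict(fr=(153,69),nr=(626,104),fl=(37,438),nl=(621,495),bfr=(319,65),bnr=(530,94),bfl=(272,304),bnl=(516,340),sfr=(210,99),sfl=(142,346),sbl=(257,359),nlb=(502,410),hr=(257,144),hl=(215,304)).items()}}
solve(obs,None)
wfit(dict(lr=(236,248.5),ll=(382,249),sr=(133,158),sl=(484,159),fr=(141,249),fl=(477,249.5),hr=(236,168),hl=(400,168),sfr=(192.5,207),sfl=(442.5,207),bfr=(174,132),bfl=(463,132)))
E
```

```text
deck [5.395598e+02 3.831650e+01 2.200000e-02] plat [7.4301e+00 7.0360e+00 2.8000e-03 7.6500e-02] cam [ 0.8  1.1  2.2 -0.3  0.1  1.1]
sd [1.876 2.006 0.005 1.118 1.251 0.006 0.008]
scene {'nl': [0.3, 0.2], 'fr': [-0.9, 0.0], 'fl': [0.8, -0.3], 'bfr': [-1.0, 0.7], 'bfl': [0.7, 0.9], 'bnl': [0.4, -0.5], 'sfr': [-0.5, -0.4], 'sfl': [-0.1, -0.2], 'hr': [-0.1, 0.1], 'hl': [-0.2, -0.2]}
side {'fr': [0.3, 0.3], 'nr': [-0.4, 0.6], 'fl': [-1.2, -1.2], 'nl': [1.4, -0.4], 'bfr': [-0.7, -1.2], 'bnr': [0.3, -1.1], 'bfl': [-2.1, 0.2], 'bnl': [0.3, 0.6], 'sfr': [0.3, 0.1], 'sfl': [-0.1, -0.6], 'sbl': [0.3, 0.5], 'nlb': [-0.0, 0.8], 'hr': [-0.3, 0.1], 'hl': [0.5, -0.0]}
hole L minus pin (deck axes) [6.8 7.2]
hole R minus pin (deck axes) [7.2 7.2]
wrist: cam [ 1.340e+00 -5.210e+00  3.871e+00 -9.000e-03 -1.000e-03  3.000e-03] plat [8.1257e+00 7.9368e+00 1.6000e-03 9.1100e-02] sd [0.6478 0.8183 0.0036 0.0067]
{'lr': [0.8, 0.5], 'll': [-0.6, 0.3], 'sr': [-2.4, -0.1], 'sl': [2.4, -0.2], 'fr': [0.4, -0.1], 'fl': [-0.6, 0.0], 'hr': [0.3, 0.9], 'hl': [0.0, 1.0], 'sfr': [1.4, -0.4], 'sfl': [-0.2, -0.3], 'bfr': [-0.8, -0.3], 'bfl': [-0.1, -0.1]}
hole 65 [7.4 8. ]
hole -65 [7.6 8. ]
```

All cameras agree: yaw is about 0 and the holes are about 7.3 mm too far in +x and 7.6 mm in +y. Next I turn the tool 90° and push sideways on the left face, two fingertips either side of the centre of mass.

```bash
python3 -c "
from bench import *;print(get_state()['joint_pos'].round(2))"
python3 -m creep '[{"hand":0.5,"x":0,"y":2,"z":-0.5,"rx":0,"ry":0,"rz":-0.17},{"hand":0.5,"x":0,"y":3,"z":0,"rx":0,"ry":0,"rz":-0.17},{"hand":0.5,"x":0,"y":3,"z":0,"rx":0,"ry":0,"rz":-0.17},{"hand":0.5,"x":0,"y":3,"z":0,"rx":0,"ry":0,"rz":-0.17},{"hand":0.5,"x":0,"y":3,"z":0,"rx":0,"ry":0,"rz":-0.17},{"hand":0.5,"x":0,"y":3,"z":0,"rx":0,"ry":0,"rz":-0.17},{"hand":0.5,"x":0,"y":2,"z":0,"rx":0,"ry":0,"rz":-0.17},{"hand":0.5,"x":0,"y":0,"z":0,"rx":0,"ry":0,"rz":-0.17},{"hand":0.5,"x":0,"y":0,"z":0,"rx":0,"ry":0,"rz":-0.17},{"hand":0.5,"x":0,"y":0,"z":0,"rx":0,"ry":0,"rz":0}]'; python3 rel.py -8 140 200 1.5708; python3 -c "
from bench import *;print(get_state()['joint_pos'].round(2))"
```

```text
[-0.39  0.41  0.3   1.62 -0.13  1.13  1.53]
t: 8.9
position: [548.8, 205.6, 256.0]
orientation: [-0.699, 0.715, 0.001, -0.002]
wrist_force: [0.3, -0.0, -0.7]
finger_gap: 43.8
t 8.9 tcp deck 12.9 166.7 256.0 toolyaw-deck 1.5281 F [ 0.3 -0.  -0.7] gap 43.8
shift cm [2.75 1.96 5.61] rz -0.0427 down tilt [-0.003 -0.001 -1.   ]
[-0.42  0.3  -0.05  1.73  0.02  1.11  2.64]
```

```bash
python3 -m creep '[{"hand":0.5,"x":0,"y":0,"z":0,"rx":0,"ry":0,"rz":-0.043},{"hand":0.5,"x":1.2,"y":1,"z":4,"rx":0,"ry":0,"rz":0},{"hand":0.5,"x":1.2,"y":1,"z":4,"rx":0,"ry":0,"rz":0},{"hand":0.5,"x":0,"y":0,"z":0,"rx":0,"ry":0,"rz":0}]'; python3 rel.py -8 135 112 1.5708
python3 - <<'E'
from bench import *
import cv2
for n in("wrist",):cv2.imwrite(f"pics/{n}5.png",camera(n)[:,:,::-1])
E
```

```text
t: 9.4
position: [527.4, 179.5, 174.4]
orientation: [0.714, -0.7, -0.001, 0.004]
wrist_force: [-0.1, 0.7, 0.8]
finger_gap: 43.9
t 9.4 tcp deck -9.1 141.1 174.4 toolyaw-deck 1.5683 F [-0.1  0.7  0.8] gap 43.9
shift cm [ 0.59 -0.16  6.24] rz -0.0025 down tilt [-0.007 -0.004 -1.   ]
```

View pics/wrist5.png

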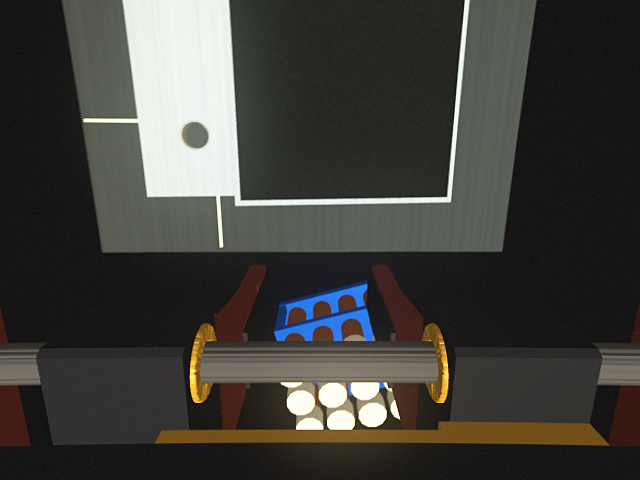

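The fingers (px x 250 and 385) are in line with the bed's left face (px 235–450) and clear of it. I lower and push.

```bash
python3 -m creep '[{"hand":0.5,"x":0,"y":0,"z":3.5,"rx":0,"ry":0,"rz":0},{"hand":0.5,"x":0,"y":0,"z":2.3,"rx":0,"ry":0,"rz":0},{"hand":0.5,"x":0.5,"y":0,"z":0,"rx":0,"ry":0,"rz":0},{"hand":0.5,"x":0,"y":0,"z":0,"rx":0,"ry":0,"rz":0}]'; python3 rel.py -8 120 112 1.5708
```

```text
t: 9.95
position: [531.9, 176.7, 121.4]
orientation: [0.715, -0.7, 0.001, -0.001]
wrist_force: [0.2, 0.6, -0.2]
finger_gap: 43.9
t 9.95 tcp deck -4.6 138.2 121.4 toolyaw-deck 1.5711 F [ 0.2  0.6 -0.2] gap 43.9
shift cm [1.82 0.34 0.94] rz 0.0003 down tilt [ 0.002  0.001 -1.   ]
```

```bash
python3 -m creep '[{"hand":0.5,"x":0.4,"y":0.3,"z":0.8,"rx":0,"ry":0,"rz":0},{"hand":0.5,"x":0.4,"y":0,"z":0,"rx":0,"ry":0,"rz":0},{"hand":0.5,"x":0.3,"y":0,"z":0,"rx":0,"ry":0,"rz":0},{"hand":0.5,"x":0.2,"y":0,"z":0,"rx":0,"ry":0,"rz":0},{"hand":0.5,"x":0.2,"y":0,"z":0,"rx":0,"ry":0,"rz":0},{"hand":0.5,"x":0,"y":0,"z":0,"rx":0,"ry":0,"rz":0}]'; python3 rel.py -8 110.5 112 1.5708;  python3 -m creep '[{"hand":0.5,"x":0.15,"y":0,"z":0,"rx":0,"ry":0,"rz":0},{"hand":0.5,"x":0.15,"y":0,"z":0,"rx":0,"ry":0,"rz":0},{"hand":0.5,"x":0.15,"y":0,"z":0,"rx":0,"ry":0,"rz":0},{"hand":0.5,"x":0,"y":0,"z":0,"rx":0,"ry":0,"rz":0}]'; python3 rel.py -8 110.5 112 1.5708
```

```text
t: 10.7
position: [527.8, 161.4, 111.7]
orientation: [0.715, -0.699, -0.0, -0.0]
wrist_force: [0.1, 0.2, 0.1]
finger_gap: 43.8
t 10.7 tcp deck -9.1 123.0 111.7 toolyaw-deck 1.5722 F [0.1 0.2 0.1] gap 43.8
shift cm [ 1.25 -0.1  -0.03] rz 0.0014 down tilt [ 0.  0. -1.]
t: 11.2
position: [527.7, 157.9, 111.7]
orientation: [0.715, -0.699, -0.0, -0.0]
wrist_force: [-0.8, 2.9, -0.3]
finger_gap: 43.9
t 11.2 tcp deck -9.2 119.4 111.7 toolyaw-deck 1.5729 F [-0.8  2.9 -0.3] gap 43.9
shift cm [ 0.9  -0.12 -0.03] rz 0.0021 down tilt [-0.     0.001 -1.   ]
```

Contact at 2.9 N, about where predicted. I push about 8 mm.

```bash
python3 -m creep '[{"hand":0.5,"x":0.15,"y":0,"z":0,"rx":0,"ry":0,"rz":0},{"hand":0.5,"x":0.15,"y":0,"z":0,"rx":0,"ry":0,"rz":0},{"hand":0.5,"x":0.15,"y":0,"z":0,"rx":0,"ry":0,"rz":0},{"hand":0.5,"x":0.15,"y":0,"z":0,"rx":0,"ry":0,"rz":0},{"hand":0.5,"x":0,"y":0,"z":0,"rx":0,"ry":0,"rz":0},{"hand":0.5,"x":0,"y":0,"z":0,"rx":0,"ry":0,"rz":0}]'; python3 rel.py -8 111 112 1.5708
```

```text
t: 11.95
position: [528.1, 150.4, 111.6]
orientation: [0.715, -0.699, 0.0, 0.0]
wrist_force: [0.5, 1.5, -0.5]
finger_gap: 43.8
t 11.95 tcp deck -9.0 112.0 111.6 toolyaw-deck 1.5718 F [ 0.5  1.5 -0.5] gap 43.8
shift cm [ 0.1  -0.1  -0.04] rz 0.001 down tilt [-0.    -0.001 -1.   ]
```

Another 1 mm, then back off and measure.

```bash
python3 -m creep '[{"hand":0.5,"x":0.1,"y":0,"z":0,"rx":0,"ry":0,"rz":0},{"hand":0.5,"x":0,"y":0,"z":0,"rx":0,"ry":0,"rz":0},{"hand":0.5,"x":0,"y":0,"z":0,"rx":0,"ry":0,"rz":0}]'; python3 rel.py -8 111 112 1.5708;python3 -m creep '[{"hand":0.5,"x":-0.7,"y":0,"z":0,"rx":0,"ry":0,"rz":0},{"hand":0.5,"x":-2,"y":0,"z":-3,"rx":0,"ry":0,"rz":0},{"hand":0.5,"x":0,"y":0,"z":-5,"rx":0,"ry":0,"rz":0},{"hand":0.5,"x":0,"y":0,"z":-5,"rx":0,"ry":0,"rz":0.1},{"hand":1,"x":0,"y":-2,"z":-1,"rx":0,"ry":0,"rz":0.18},{"hand":1,"x":0,"y":-4,"z":0,"rx":0,"ry":0,"rz":0.18},{"hand":1,"x":0,"y":-4,"z":0,"rx":0,"ry":0,"rz":0.18},{"hand":1,"x":0,"y":-4,"z":0,"rx":0,"ry":0,"rz":0.18},{"hand":1,"x":0,"y":-3,"z":0,"rx":0,"ry":0,"rz":0.18},{"hand":1,"x":0,"y":-2,"z":0,"rx":0,"ry":0,"rz":0.18},{"hand":1,"x":0,"y":-1,"z":0,"rx":0,"ry":0,"rz":0.18},{"hand":1,"x":0,"y":0,"z":0,"rx":0,"ry":0,"rz":0.18}]';python3 rel.py 86 3 257
```

```text
t: 12.32
position: [528.0, 150.0, 111.6]
orientation: [0.715, -0.699, -0.0, 0.0]
wrist_force: [-0.8, 3.7, -0.4]
finger_gap: 44.2
t 12.32 tcp deck -9.1 111.6 111.6 toolyaw-deck 1.5724 F [-0.8  3.7 -0.4] gap 44.2
shift cm [ 0.06 -0.11 -0.04] rz 0.0016 down tilt [-0. -0. -1.]
t: 13.82
position: [691.4, 75.8, 251.5]
orientation: [-0.023, 1.0, -0.001, -0.0]
wrist_force: [-0.9, 0.2, 0.0]
finger_gap: 88.0
t 13.82 tcp deck 152.7 34.0 251.5 toolyaw-deck 0.024 F [-0.9  0.2  0. ] gap 88.0
shift cm [ 6.74 -2.94 -0.55] rz 0.024 down tilt [-0.    -0.002 -1.   ]
```

```bash
python3 -m creep '[{"hand":1,"x":2.5,"y":-1.5,"z":-0.5,"rx":0,"ry":0,"rz":0.024},{"hand":1,"x":2.3,"y":-1.4,"z":0,"rx":0,"ry":0,"rz":0},{"hand":1,"x":0,"y":0,"z":0,"rx":0,"ry":0,"rz":0},{"hand":1,"x":0,"y":0,"z":0,"rx":0,"ry":0,"rz":0}]';python3 rel.py 86 3 150
python3 - <<'E'
from bench import *
import cv2
c={"scene":(230,180,180,140),"side":(265,170,170,150)}
for n in("scene","side","wrist"):
    im=camera(n)
    if n in c:
        x,y,w,h=c[n];f=4.2 if n=="scene" else 4
        im=cv2.resize(im[y:y+h,x:x+w],None,fx=f,fy=f,interpolation=cv2.INTER_CUBIC)
    else: im=cv2.resize(im[100:280,120:500],(798,378),interpolation=cv2.INTER_CUBIC)
    cv2.imwrite(f"pics/{n}6.png",im[:,:,::-1])
E
```

```text
t: 14.32
position: [644.9, 47.6, 256.7]
orientation: [-0.015, 1.0, 0.0, 0.0]
wrist_force: [1.2, -0.9, -0.4]
finger_gap: 88.0
t 14.32 tcp deck 105.6 6.7 256.7 toolyaw-deck 0.0089 F [ 1.2 -0.9 -0.4] gap 88.0
shift cm [ 1.97 -0.36 10.67] rz 0.0089 down tilt [ 0.  0. -1.]
```

View pics/wrist6.png

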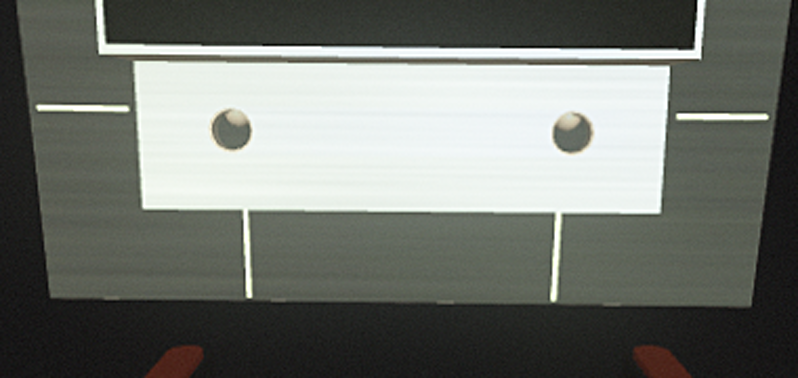

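View pics/scene6.png

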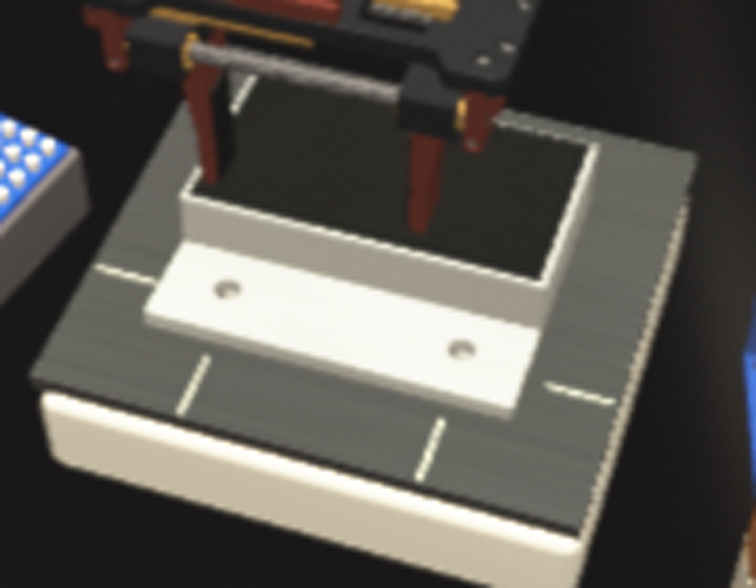

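View pics/side6.png

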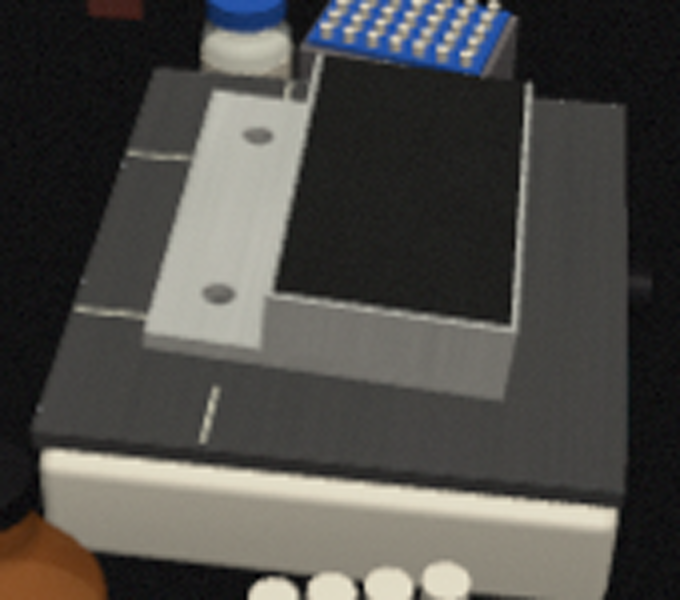

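The wrist view shows both pin tips in the near halves of their holes, at (236,117) and (568,120) in the crop, and symmetric. So the sideways error is about nil, and only the ~7 mm draw towards the robot remains.

```bash
python3 -m creep '[{"hand":1,"x":2,"y":-0.3,"z":3,"rx":0,"ry":0,"rz":0.009},{"hand":1,"x":0,"y":0,"z":5,"rx":0,"ry":0,"rz":0},{"hand":1,"x":0,"y":0,"z":3.5,"rx":0,"ry":0,"rz":0},{"hand":1,"x":0,"y":0,"z":1.5,"rx":0,"ry":0,"rz":0},{"hand":1,"x":0,"y":0,"z":0,"rx":0,"ry":0,"rz":0},{"hand":1,"x":0,"y":0,"z":0,"rx":0,"ry":0,"rz":0}]';python3 rel.py 50 2 121
```

```text
t: 15.22
position: [625.7, 43.5, 128.1]
orientation: [-0.01, 1.0, 0.0, 0.001]
wrist_force: [1.1, -0.2, -0.2]
finger_gap: 88.1
t 15.22 tcp deck 86.3 3.0 128.1 toolyaw-deck -0.0006 F [ 1.1 -0.2 -0.2] gap 88.1
shift cm [ 3.63 -0.11  0.7 ] rz -0.0006 down tilt [ 0.002  0.    -1.   ]
```

```bash
python3 -m creep '[{"hand":1,"x":0.6,"y":-0.1,"z":0.6,"rx":0,"ry":0,"rz":0},{"hand":1,"x":0.7,"y":0,"z":0,"rx":0,"ry":0,"rz":0},{"hand":1,"x":0.7,"y":0,"z":0,"rx":0,"ry":0,"rz":0},{"hand":1,"x":0.6,"y":0,"z":0,"rx":0,"ry":0,"rz":0},{"hand":1,"x":0.5,"y":0,"z":0,"rx":0,"ry":0,"rz":0},{"hand":1,"x":0.3,"y":0,"z":0,"rx":0,"ry":0,"rz":0},{"hand":1,"x":0,"y":0,"z":0,"rx":0,"ry":0,"rz":0}]';python3 rel.py 50 2 121; python3 -m creep '[{"hand":1,"x":0.15,"y":0,"z":0,"rx":0,"ry":0,"rz":0},{"hand":1,"x":0.15,"y":0,"z":0,"rx":0,"ry":0,"rz":0},{"hand":1,"x":0.15,"y":0,"z":0,"rx":0,"ry":0,"rz":0},{"hand":1,"x":0,"y":0,"z":0,"rx":0,"ry":0,"rz":0}]';python3 rel.py 42 2 121
```

```text
t: 16.1
position: [590.3, 41.7, 120.7]
orientation: [-0.01, 1.0, 0.0, 0.0]
wrist_force: [0.8, -0.6, 0.4]
finger_gap: 88.3
t 16.1 tcp deck 50.9 2.0 120.7 toolyaw-deck -0.0006 F [ 0.8 -0.6  0.4] gap 88.3
shift cm [ 0.09 -0.   -0.03] rz -0.0006 down tilt [ 0.  0. -1.]
t: 16.6
position: [586.0, 41.6, 120.7]
orientation: [-0.01, 1.0, 0.0, 0.0]
wrist_force: [0.3, -0.5, -0.1]
finger_gap: 88.1
t 16.6 tcp deck 46.6 2.0 120.7 toolyaw-deck -0.0006 F [ 0.3 -0.5 -0.1] gap 88.1
shift cm [ 0.46  0.   -0.03] rz -0.0006 down tilt [ 0.  0. -1.]
```

```bash
python3 -m creep '[{"hand":1,"x":0.15,"y":0,"z":0,"rx":0,"ry":0,"rz":0},{"hand":1,"x":0.15,"y":0,"z":0,"rx":0,"ry":0,"rz":0},{"hand":1,"x":0,"y":0,"z":0,"rx":0,"ry":0,"rz":0}]';python3 rel.py 42 2 121; python3 -m creep '[{"hand":1,"x":0.1,"y":0,"z":0,"rx":0,"ry":0,"rz":0},{"hand":1,"x":0.1,"y":0,"z":0,"rx":0,"ry":0,"rz":0},{"hand":1,"x":0,"y":0,"z":0,"rx":0,"ry":0,"rz":0}]';python3 rel.py 40 2 121
python3 - <<'E'
from bench import *
import cv2
im=camera("side")[170:320,265:435];cv2.imwrite("pics/side7.png",cv2.resize(im,None,fx=4,fy=4,interpolation=cv2.INTER_CUBIC)[:,:,::-1])
E
```

```text
t: 16.98
position: [582.4, 41.5, 120.6]
orientation: [-0.01, 1.0, 0.0, -0.001]
wrist_force: [-0.6, 0.4, -0.1]
finger_gap: 87.7
t 16.98 tcp deck 43.0 2.0 120.6 toolyaw-deck -0.0007 F [-0.6  0.4 -0.1] gap 87.7
shift cm [ 0.1  -0.   -0.04] rz -0.0007 down tilt [-0.001  0.    -1.   ]
t: 17.35
position: [581.2, 41.6, 120.7]
orientation: [-0.01, 1.0, 0.0, 0.0]
wrist_force: [2.3, 0.5, -2.0]
finger_gap: 88.6
t 17.35 tcp deck 41.8 2.1 120.7 toolyaw-deck -0.0005 F [ 2.3  0.5 -2. ] gap 88.6
shift cm [ 0.18 -0.01 -0.03] rz -0.0005 down tilt [ 0.001  0.    -1.   ]
```

View pics/side7.png

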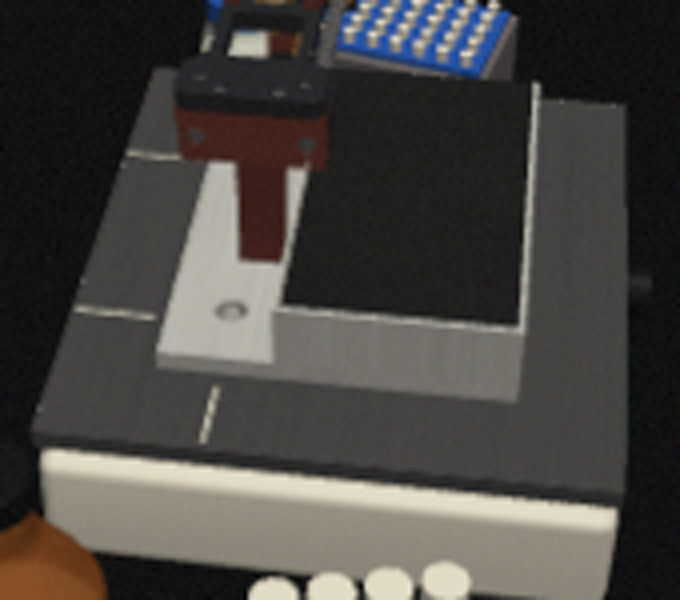

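The left hole looks dropped: the pin shows in it at (231,310) and the plate edge is down on the deck. I retreat and check.

```bash
python3 -m creep '[{"hand":1,"x":-0.5,"y":0,"z":0,"rx":0,"ry":0,"rz":0},{"hand":1,"x":-1,"y":0,"z":0,"rx":0,"ry":0,"rz":0},{"hand":1,"x":-2,"y":0,"z":-3,"rx":0,"ry":0,"rz":0},{"hand":1,"x":-2.5,"y":0,"z":-5,"rx":0,"ry":0,"rz":0},{"hand":1,"x":-0.5,"y":0,"z":-5.3,"rx":0,"ry":0,"rz":0},{"hand":1,"x":0,"y":0,"z":0,"rx":0,"ry":0,"rz":0},{"hand":1,"x":0,"y":0,"z":0,"rx":0,"ry":0,"rz":0}]';python3 rel.py 86 3 150
python3 - <<'E'
from bench import *
import cv2
c={"scene":(230,180,180,140),"side":(265,170,170,150)}
for n in("scene","side","wrist"):
    im=camera(n)
    if n in c:
        x,y,w,h=c[n];f=4.2 if n=="scene" else 4
        im=cv2.resize(im[y:y+h,x:x+w],None,fx=f,fy=f,interpolation=cv2.INTER_CUBIC)
    else: im=cv2.resize(im[100:280,120:500],(798,378),interpolation=cv2.INTER_CUBIC)
    cv2.imwrite(f"pics/{n}8.png",im[:,:,::-1])
E
```

```text
t: 18.27
position: [645.6, 42.9, 253.0]
orientation: [-0.01, 1.0, 0.0, -0.001]
wrist_force: [-1.0, 0.2, -0.6]
finger_gap: 87.7
t 18.27 tcp deck 106.2 2.0 253.0 toolyaw-deck -0.0005 F [-1.   0.2 -0.6] gap 87.7
shift cm [ 2.01  0.1  10.3 ] rz -0.0005 down tilt [-0.001  0.    -1.   ]
```

View pics/wrist8.png

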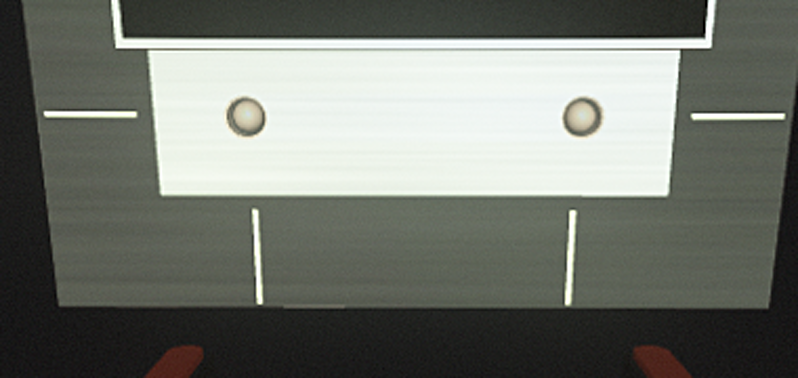

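View pics/scene8.png

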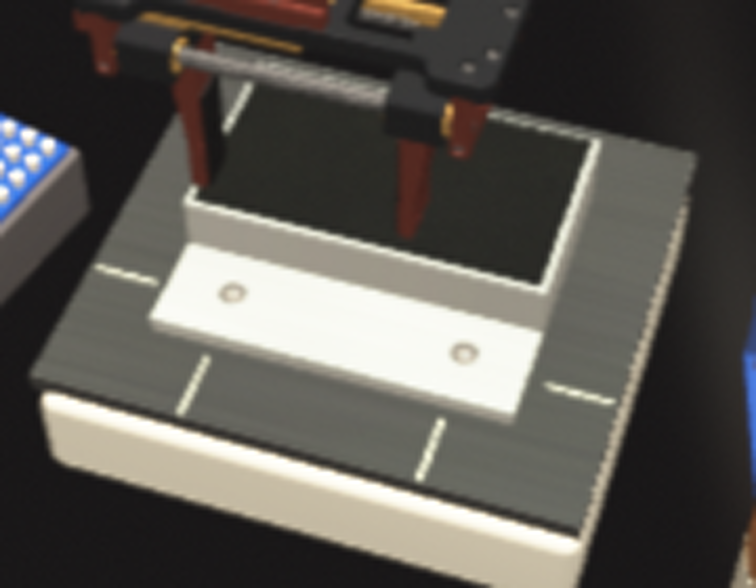

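View pics/side8.png

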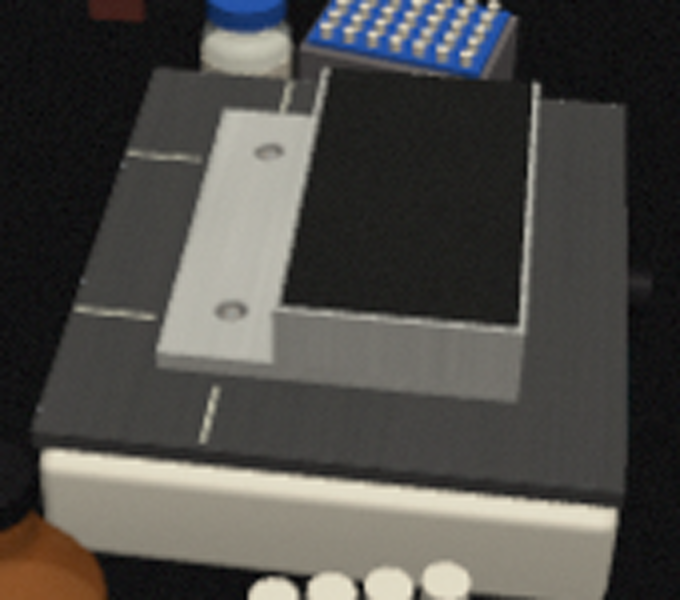

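Both pins sit centred in their holes, at (246,117) and (582,117) in the wrist crop. The plate edge lies down on the deck with gaps to the lines. I run a quick numeric flatness check, compare the bystanders, and then hand in.

Run:
```python
from fit import *
from bench import *
sc=lambda x,y:((x-1.6)/4.2+230,(y-1.6)/4.2+180)
sd=lambda x,y:((x-1.5)/4+265,(y-1.5)/4+170)
obs={"scene":{k:sc(*v) for k,v in dict(nl=(696,153),fr=(35,377),fl=(580,530),bfr=(188,201),bfl=(545,291),bnl=(597,143),sfr=(151,320),sfl=(514,413),hr=(233,293),hl=(465,353)).items()},
"side":{k:sd(*v) for k,v in dict(fr=(153,69),nr=(626,104),fl=(37,438),nl=(621,495),bfr=(327,69),bnr=(539,84),bfl=(280,308),bnl=(524,326),sfr=(221,109),sfl=(158,355),sbl=(272,361),nlb=(517,401),hr=(269,151),hl=(231,310)).items()}}
solve(obs,None)
a=np.load("pics/side.npy");b=camera("side");
for n in("tube_rack","bottle","tip_box","jar"):
    r=boxes_of(n,"side");print(n,[np.round(d["point"],0).tolist() for d in r[:1]])
```

```text
deck [5.395091e+02 3.839760e+01 2.220000e-02] plat [ 0.9142 -0.665   0.0028  0.0055] cam [ 0.6  1.3  1.8 -0.1  0.   0.8]
sd [1.863 1.973 0.005 1.064 1.241 0.006 0.008]
scene {'nl': [0.3, 0.3], 'fr': [-1.0, 0.1], 'fl': [0.8, -0.2], 'bfr': [-0.8, 0.3], 'bfl': [0.2, 0.0], 'bnl': [0.4, -0.9], 'sfr': [0.1, -0.3], 'sfl': [-0.1, 0.1], 'hr': [-0.1, 0.1], 'hl': [-0.2, -0.1]}
side {'fr': [0.4, 0.3], 'nr': [-0.3, 0.5], 'fl': [-1.1, -1.2], 'nl': [1.6, -0.4], 'bfr': [-0.8, -1.0], 'bnr': [-0.1, -0.6], 'bfl': [-1.7, -0.1], 'bnl': [0.6, 1.3], 'sfr': [0.7, 0.2], 'sfl': [-0.1, -0.6], 'sbl': [0.2, 0.7], 'nlb': [0.1, 0.5], 'hr': [-0.1, 0.2], 'hl': [0.1, -0.0]}
hole L minus pin (deck axes) [ 0.7 -0.5]
hole R minus pin (deck axes) [ 1.1 -0.5]
tube_rack [[503.0, 313.0, 70.0]]
bottle [[644.0, 338.0, 116.0]]
tip_box [[542.0, -216.0, 61.0]]
jar [[640.0, -188.0, 71.0]]
```

Tilt now fits as 0.0055 ± 0.008, the holes are within about 1 mm of the pins, and the bystanders are unchanged.

```bash
python3 -c "
from bench import *
print(get_state()['t']);print(hand_in())"
```

```text
18.675
the job is handed in; nothing more can be done
None
```

The platform is seated: both holes are over their pins and it lies flat on the deck. I handed the job in at about 18.7 s of the 58 s allowed; no verdict came back.

**What I did:**
- I drew on the bed's far face with both open fingertips to square the platform and bring it part of the way.
- I pushed about 8 mm on the left face with two fingertips either side of the centre of mass.
- I drew it the last few millimetres towards the robot until it dropped. I measured with the cameras between these steps.

**Last checks:**
- **Pins:** the wrist camera shows both pins centred in their holes. The fit to the scene and side pictures puts both holes within about 1.2 mm of their pins.
- **Flatness:** the fitted tilt is 0.0055 rad with an uncertainty of about 0.008, so it agrees with flat. The plate had visibly dropped onto the deck.
- **Bystanders:** the side camera has all four within about 7 mm of their first readings. That is about what the detector's own error (4 mm per reading) would give.
- **Robot:** the arm was well clear of everything. The highest contact force I read, at the end of each move, was about 6 N.

None of the final checks failed or disagreed. The only hiccup was the first move command, which was refused because I left out some of the row keys; nothing moved.

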